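# Refit the lens and bezel ring of a bench spot lamp and switch it on

## Robot

A 6-joint arm with a two-finger parallel gripper is mounted at the origin on the work surface. World frame = base frame: x ahead of the robot, y to its left, z up, the work surface at z = 0. Lengths are in mm, angles in rad, forces in N, time in s.
With the tool pointing down it reaches from about 350 to 875 mm from the base axis. Payload 4.2 kg.
Tool frame: the origin (TCP) lies at the very end of the fingers, on their centre line; the grasp point (between the pads) lies 19 mm behind it; z points along the fingers, y is the line along which they close (so a half turn about z gives the same grasp; the last joint's range is limited). The gripper opens to 85 mm and grips with 20 to 120 N. Pads are 22 mm wide; open, the fingers measure 114 mm over their backs; the gripper's body (76 mm by 85 mm) begins 54 mm behind the grasp point. The pads swing forward as they close: fully open they stand 13 mm farther back than shut.
Start: joints at [1.486, 0.385, 0.008, 0, -1.194, -0.259], TCP at [210.634, 588.415, 231.312] pointing down, gripper open.
Joint ranges: [-3.14, 3.14], [-1.21, 2.06], [-1.07, 1.41], [-3.16, 2.05], [-2.99, -0.16], [-3.1, 3.1]. Speed limits (rad/s): [2.79, 2.79, 3.14, 3.14, 3.14, 3.14].

## Interface

Orientations are given as a unit quaternion [x, y, z, w].
In Python, from bench import arm, optics gives the robot as it stands. The module is installed in compiled form; this text tells all that it offers.
- The arm moves only by the tool step_arm, never from a script. Its argument "motion" is a list of rows, each an object with "dr": the turn, a rotation vector about the tool's x, y, z in units of 8 degrees (1.0 is 8 degrees), a list of three; "slide": the shift along the tool's x, y, z in mm, a list of three; "jaw": the finger opening in mm, from 0 to 85.4. A call has exactly 8 rows; each row is the pose to reach, as a shift and turn from the pose commanded when the call began, along the tool's axes at that moment; what a row does not reach only later rows make up. A row lasts 1/8 s, in which the tool goes at most 62.5 mm and 10.7 degrees, less where a joint would pass 70% of its speed; a pose out of reach is approached as far as the arm can. A call with a gripper value outside its range is refused whole. The fingers move at their own pace and stop on an object; the grip force is fixed at half the most. Time passes only in rows, so rows that repeat a pose let the fingers close, or fill a call up. It gives the time, the measured TCP pose, the force, the opening and the grip force at its end, in the units of the state.
- arm.read_state(): the state, without advancing time (a new reading comes with each control period).
- optics.get_image(name): name is "scene" or "side" or "wrist"; returns the picture (420x560x3 uint8, blue, green, red); there is no depth.
- optics.camera_info(name): a dict with "camera_matrix" (3x3 intrinsics, pixels), "view" (4x4, takes a point from world to camera coordinates); the wrist camera has in their place "T_tool_cam" (4x4, takes a point from camera to tool coordinates, whose origin is the TCP and whose axes are the flange's). Camera axes: x right, y up, looking along -z (the intrinsics and any distortion apply to the point x, -y, -z); pixel columns grow to the right and rows downward; lengths in mm; the calibration is good to about 2 mm. A picture is of the moment at which its call begins: read the wrist's pose just before it. camera_info takes no time and is no camera call.
- arm.job_done(): hands the job in; it is judged then, once.
The state is a dict: "clock": time; "joints": joint angles; "joint_vel": joint speeds; "joint_efforts": joint torques, N m; "position": TCP position; "ee_rot": TCP orientation; "contact_force": force on the tool from outside, world axes, zero at the start; "wrist_torque": the same for the moment, N m; "gripper_width": finger opening in mm; "grasp_force": force on a finger pad.
Only numpy, scipy, OpenCV 4.12 (cv2) and the standard library are available. Lean on these libraries where they do the work, as an engineer would, in place of code of your own. Each camera call takes 0.05 s, during which the arm holds its last target. There are 200 camera calls.

## Task

Put the spot lamp on the test bench back together and test it: set the glass lens flat in the lamp's open mouth with its raised step upward (it is glass, set it down, do not drop it), then put the ring over it and screw it clockwise until it is fully home against its stop. Only then switch the lamp on by pressing down the raised end of the rocker on its foot; leave the cup, power adapter and screwdriver alone.

Things in the scene. Friction and masses are not known exactly. Their poses are not given: they have to be found in the camera images.
- lamp: Grey cast spot lamp, immovable, head facing straight up. Origin: head's axis, underside of the foot (2 mm above the bench, on a 2 mm mat). Foot 120 mm wide, 22 high, from y -65 to +170 mm. Yoke arms with black knobs along -y and +y reach 66 mm out, 88 mm high. Head: drum 88 mm across, flat top 110 mm high, on which a bare neck (49 mm outside, 58 over its thread) rises to a rim 130 mm high.
- lens_seat (a point): On the lamp's axis, 126 mm above its origin: the level of the seat ledge, 4 mm below the rim, in the open mouth (44.6 mm inside diameter). The seated lens has its origin here and its flange top 1 mm above the rim.
- thread_entry (a point): Middle of one of the two entry gaps (44 deg wide each, opposite each other) in the coarse two-start thread on the neck, 28 mm from the axis, 123 mm above the lamp's origin; 80 deg counter-clockwise, seen from above, from the lamp's +x axis. A raised dot on the drum's flat top marks each gap. A ring lowered with its lugs in the gaps rests 5 mm above its home height.
- ring_home (a point): On the lamp's axis, 118 mm above its origin: where the ring's origin lies when screwed home, ring's x axis along the lamp's x axis (either way round). From the gaps the thread falls 5 mm in 80 deg of clockwise turn (right-hand) to a solid stop; raised bars on the drum's top mark home for the ears. Home, its lip rests on the lens flange. A ring that missed the gaps rests on the thread about 11 mm above home.
- lens: Clear pressed-glass lens, about 35 g, lying step up on the 2 mm mat: round flange 42 mm across, 5 mm thick (lower edge chamfered), with a round flat-topped step 29 mm across and 9 mm high on it (14 mm in all), by which it can be gripped. Origin: centre of the underside; z up through the step.
- ring: Bare aluminium bezel ring, about 50 g, lip up on the 2 mm mat: 16 mm high, 66 mm outside with fluted grip, open below, 3 mm lip at the top round a 35 mm opening. Two outside ears, 12 mm wide, 10 high, on its +x and -x sides (76 mm across ears). Inside behind each ear, at the lower edge, a thread lug 7 mm wide for an entry gap (within 13 deg; either ear, either gap). Grip across its y. Origin: centre of underside.
- switch (a joint): Rocker switch on top of the lamp's foot: 0 = off (outer end up), 0.40 rad = on (outer end right down). Stays where it is left; needs about 2 N at the outer end.
- switch_end (a point): Point on the rocker's top to press straight down, beside a white bar: 15 mm outward of its pivot, 140 mm from the head's axis on the lamp's +y side, about 35 mm above the lamp's origin when off and 6 mm lower when on. Rocker black, 26 mm wide, 44 mm long along the lamp's y axis, pivot 125 mm from the head's axis; it stands proud of the foot.
- cup: Bystander: white paper cup, 76 mm across the rim, 95 mm high, standing; origin at its foot.
- adapter: Bystander: white power adapter, 50 x 85 x 30 mm; origin at its underside.
- driver: Bystander: screwdriver 190 mm long lying along its x axis.
Mind the look-alikes: they are no part of the job. Several things have the shape of the lens; the one meant has the colours described above. Of the things that look like the ring, take the one that is farthest to the robot's right at the start.

How it is judged (in metres and radians):
On the way, in this order (a step that is already met when the one before it is completed fails the run):
1. the lens lies flat on its seat in the lamp's mouth, let go, the ring not yet on (distance between lens and lens_seat below 0.003 m and angle between lens's own z axis and vertical below 0.08 rad and contact force between the fingers and lens below 0.1 N and distance between ring and ring_home above 0.06 m), for 0.2 s.
2. the ring is screwed home over the seated lens, switch still off (distance between lens and lens_seat below 0.003 m and horizontal distance between ring and ring_home below 0.003 m and z of ring in the frame of ring_home below 0.0018 m and angle between the x axis of ring and the x axis of lamp, either way round below 0.25 rad and value of joint switch below 0.2 rad), for 0.2 s.
3. the lamp is switched on (value of joint switch above 0.3 rad), for 0.1 s.
At the end, for the whole second after the job is handed in: Lens on its seat (within 3 mm, tilt under 0.08 rad); ring home over it (within 3 mm of the axis, at most 1.8 mm above and 3 mm below home height, tilt under 0.06, ears within 0.25 rad of the lamp's x axis); rocker on (over 0.3 rad); lens and ring at rest (distance between lens and lens_seat below 0.003 m and angle between lens's own z axis and vertical below 0.08 rad and horizontal distance between ring and ring_home below 0.003 m and z of ring in the frame of ring_home between -0.003 and 0.0018 m and angle between ring's own z axis and vertical below 0.06 rad and angle between the x axis of ring and the x axis of lamp, either way round below 0.25 rad and value of joint switch above 0.3 rad and linear speed of each of ring, lens below 0.02 m/s); the robot touches nothing.
It fails at once if the glass lens is dropped: it falls free of the fingers faster than 0.6 m/s (linear speed of lens above 0.6 m/s and contact force between the fingers and lens below 0.1 N).
It fails at once if the switch is turned on before the ring is home (value of joint switch above 0.3 rad and z of ring in the frame of ring_home above 0.004 m).
It fails at once if a bystander is moved by more than 30 mm or the cup tipped (distance of any of cup, adapter, driver from where it was at the start of the episode above 0.03 m or angle between cup's own z axis and vertical above 0.5 rad).
It also fails if it takes over 67 s, if anything falls off the work surface, if the arm or the gripper's body presses on something with over 40 N, if the wrist force passes 120 N, or if a joint passes its speed limit or range.

## Working session

There is one attempt and no reset: what is moved stays moved. The work goes in short steps, Python scripts to look and compute and a tool call to move; the robot and the scene stay as the last step left them, time stands still between calls to the robot, and variables do not carry over. Pictures are saved under pics/ and viewed, at most 10 in all, crops included, and the job is handed in when it is done.

Besides the shell and the picture viewer there is one more tool, called after "Emit:" as name(argument=value, ...) on one line, values as JSON. step_arm: Moves the arm, as the interface text tells. Its arguments: {"type":"object","properties":{"motion":{"type":"array","items":{"type":"object","properties":{"dr":{"type":"array","items":{"type":"number"}},"slide":{"type":"array","items":{"type":"number"}},"jaw":{"type":"number"}}}}},"required":["motion"]}

```bash
mkdir -p pics; python3 - <<'E'
from bench import arm, optics
import cv2,numpy as np
s=arm.read_state();print(s['clock'],s['position'],s['ee_rot'],s['gripper_width'])
for n in ['scene','side','wrist']:
    im=optics.get_image(n);cv2.imwrite(f'pics/{n}0.png',im)
    print(n,{k:np.round(v,3).tolist() if not isinstance(v,str) else v for k,v in optics.camera_info(n).items()})
E
python3 -c "
import cv2
a=cv2.imread('pics/scene0.png');print(a.shape)"
```

```text
0.0 [210.44344783 587.88204632 230.21497971] [ 9.85245978e-01 -1.71140828e-01 -1.43828088e-04  1.07647770e-03] 85.28172204994193
scene {'camera_matrix': [[497.322, 0.0, 277.578], [0.0, 497.322, 208.756], [0.0, 0.0, 1.0]], 'view': [[0.754, 0.657, -0.003, -423.063], [-0.378, 0.438, 0.815, 143.535], [0.537, -0.614, 0.579, -1508.652], [0.0, 0.0, 0.0, 1.0]]}
side {'camera_matrix': [[380.849, 0.0, 283.008], [0.0, 380.849, 206.057], [0.0, 0.0, 1.0]], 'view': [[-0.891, -0.454, -0.012, 543.313], [0.338, -0.68, 0.651, -305.713], [-0.304, 0.576, 0.759, -704.158], [0.0, 0.0, 0.0, 1.0]]}
wrist {'camera_matrix': [[325.931, 0.0, 281.555], [0.0, 325.931, 203.961], [0.0, 0.0, 1.0]], 'T_tool_cam': [[-0.0, 0.962, 0.272, 68.17], [1.0, 0.0, 0.0, -0.628], [0.0, 0.272, -0.962, -141.948], [0.0, 0.0, 0.0, 1.0]]}
(420, 560, 3)
```

View pics/scene0.png

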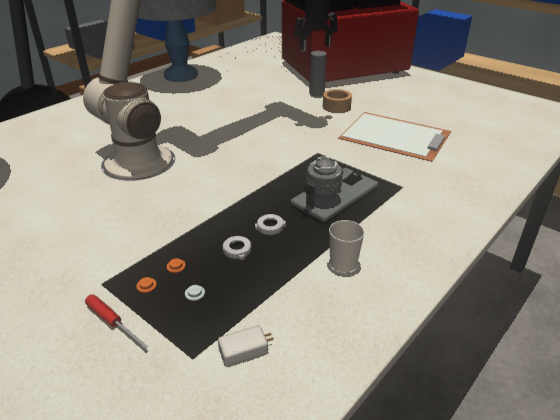

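View pics/side0.png

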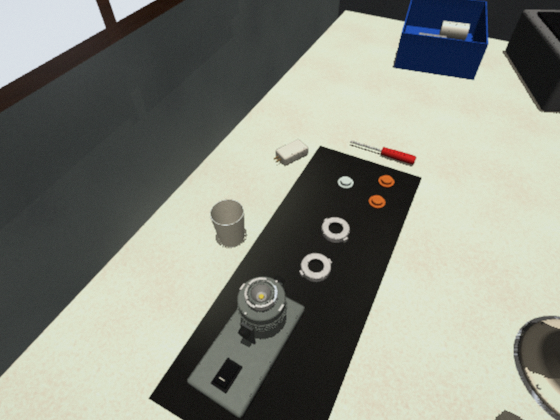

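Scene shows the clear lens at (195,292), two orange look-alikes, rings at (237,246) and (270,224), and the lamp at (325,180). The side view shows the same things: lens (345,182), rings (335,229) and (316,267), lamp mouth (261,296), rocker (228,375).

```bash
cat > h.py <<'E'
from bench import arm, optics
import cv2,numpy as np
from scipy.spatial.transform import Rotation as R
def cam(n,s=None):
    c=optics.camera_info(n);K=np.array(c['camera_matrix'])
    if n=='wrist':
        T=np.eye(4);T[:3,:3]=R.from_quat(s['ee_rot']).as_matrix();T[:3,3]=s['position']
        M=T@np.array(c['T_tool_cam'])
    else: M=np.linalg.inv(np.array(c['view']))
    return K,M
def ray(C,uv):
    K,M=C;d=np.linalg.inv(K)@[uv[0],uv[1],1];d=M[:3,:3]@[d[0],-d[1],-d[2]]
    return M[:3,3],d
def onz(C,uv,z):
    o,d=ray(C,uv);return o+d*(z-o[2])/d[2]
def proj(C,p):
    K,M=C;q=np.linalg.inv(M)@[*p,1];q=K@[q[0],-q[1],-q[2]];return q[:2]/q[2]
def tri(C1,u1,C2,u2):
    A=[];b=[]
    for C,u in((C1,u1),(C2,u2)):
        o,d=ray(C,u);d=d/np.linalg.norm(d);P=np.eye(3)-np.outer(d,d);A.append(P);b.append(P@o)
    return np.linalg.lstsq(np.vstack(A),np.hstack(b),rcond=None)[0]
def tomove(s,d):  # world vector -> tool axes
    return R.from_quat(s['ee_rot']).inv().apply(d)
E
python3 - <<'E'
from h import *
pts={'lens':((195,291),(345,181)),'ringA':((237,245),(335,228)),'ringB':((270,223),(316,266)),'mouth':((325,163),(261,293)),'rocker':((351,177),(228,375))}
for k,(a,b) in pts.items():
    C1,C2=cam('scene'),cam('side')
    print(k,tri(C1,a,C2,b).round(0),onz(C1,a,18).round(0),onz(C2,b,18).round(0))
def boxes(n,w,z):
    im=cv2.imread(f'pics/{n}0.png');
    hsv=cv2.cvtColor(im,cv2.COLOR_BGR2HSV);m=((hsv[...,2]>110)&(hsv[...,1]<70)).astype('uint8')
    k,l,st,ce=cv2.connectedComponentsWithStats(m)
    for i in range(1,k):
        if 25<st[i,4]<3000: print(n,st[i],ce[i].round(1),onz(cam(n),ce[i],18).round(0))
boxes('scene',0,0);boxes('side',0,0)
a=cv2.imread('pics/scene0.png')[130:310,160:410];b=cv2.imread('pics/side0.png')[160:420,170:420]
o=np.hstack([cv2.resize(a,(400,288),interpolation=cv2.INTER_CUBIC),cv2.resize(b,(400,416))[:288]])
a=cv2.resize(cv2.imread('pics/scene0.png')[140:260,220:400],(800,533),interpolation=2)
cv2.imwrite('pics/z.png',a)
E
```

```text
lens [ 557. -260.   11.] [ 564. -264.   18.] [ 555. -254.   18.]
ringA [521. -99.  15.] [ 524. -101.   18.] [521. -97.  18.]
ringB [520.  17.  13.] [525.  13.  18.] [519.  19.  18.]
mouth [562. 179. 128.] [453. 337.  18.] [595. 131.  18.]
rocker [565. 303.  31.] [555. 321.  18.] [568. 301.  18.]
scene [ 100    0   28   79 1254] [113.2  38. ] [-1083.   643.    18.]
scene [312  52  14   3  34] [318.2  53. ] [-168. 1121.   18.]
scene [127  63  44  21 210] [144.4  73.8] [-555.  439.   18.]
scene [343 169   9  10  53] [346.  172.6] [530. 332.  18.]
scene [313 175  64  42 573] [349.1 193.4] [598. 249.  18.]
scene [293 193  13  13  99] [300.7 198.9] [516. 144.  18.]
scene [255 214  31  17 284] [270.  222.2] [523.  15.  18.]
scene [487 216  39  46 866] [508.2 239. ] [991. 332.  18.]
scene [223 236  28  21 321] [236.7 245.3] [ 524. -102.   18.]
scene [185 285  20  15 215] [194.3 291.9] [ 565. -267.   18.]
side [109   0  47  22 547] [126.6   7.1] [1850. -854.   18.]
side [441  20  29  15 312] [455.2  26.9] [  468. -1291.    18.]
side [419  33  28   5  54] [433.   34.9] [  534. -1181.    18.]
side [337 176  17  12 151] [345.2 181.6] [ 554. -252.   18.]
side [322 217  28  24 394] [335.5 228.2] [519. -97.  18.]
side [299 253  33  26 487] [315.3 265.7] [520.  19.  18.]
side [ 238  277   46   43 1166] [260.9 297.7] [590. 140.  18.]
side [525 367  35  47 741] [545.6 388.6] [57. 68. 18.]
```

View pics/z.png

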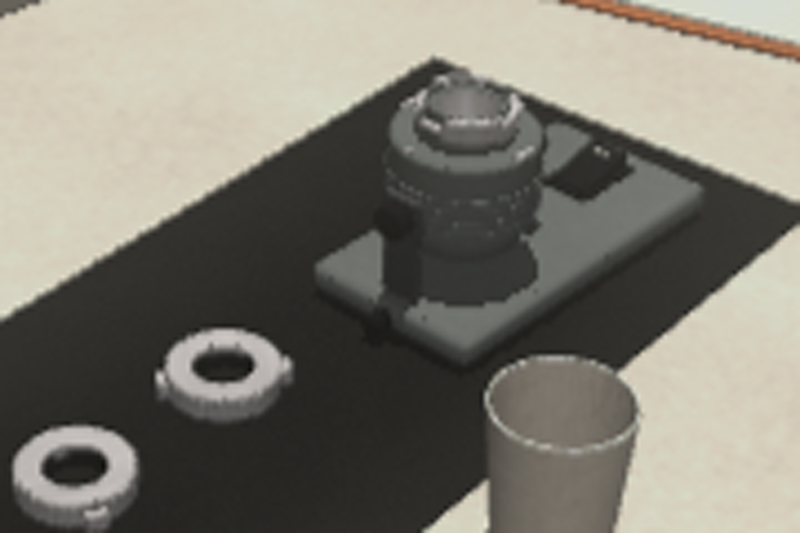

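The zoom shows ring A (lower left) with an ear near (97,515), ring B, and the rocker on the lamp's +y side. Ring A is the farther right at y≈-99. Next I move over the lens.

Emit:
step_arm(motion=[{"dr": [0,0,-2.46],"slide": [612,681,80],"jaw": 85},{"dr": [0,0,-2.46],"slide": [612,681,80],"jaw": 85},{"dr": [0,0,-2.46],"slide": [612,681,80],"jaw": 85},{"dr": [0,0,-2.46],"slide": [612,681,80],"jaw": 85},{"dr": [0,0,-2.46],"slide": [612,681,80],"jaw": 85},{"dr": [0,0,-2.46],"slide": [612,681,80],"jaw": 85},{"dr": [0,0,-2.46],"slide": [612,681,80],"jaw": 85},{"dr": [0,0,-2.46],"slide": [612,681,80],"jaw": 85}])

```text
clock: 1.15
position: [399.5, 125.5, 187.9]
ee_rot: [1.0, 0.0, 0.0, -0.0]
contact_force: [1.5, 0.0, 0.4]
gripper_width: 84.9
grasp_force: 0.0
```

Emit:
step_arm(motion=[{"slide": [157,385,38],"jaw": 85},{"slide": [157,385,38],"jaw": 85},{"slide": [157,385,38],"jaw": 85},{"slide": [157,385,38],"jaw": 85},{"slide": [157,385,38],"jaw": 85},{"slide": [157,385,38],"jaw": 85},{"slide": [157,385,38],"jaw": 85},{"slide": [157,385,38],"jaw": 85}])

```text
$.motion[0]: bad value
```

```bash
python3 - <<'E'
from h import *
s=arm.read_state();im=optics.get_image('wrist');cv2.imwrite('pics/w1.png',im)
C=cam('wrist',s);print(s['clock'],s['position'],s['joints'])
print('expect lens',proj(C,(557,-260,9)),'ringA',proj(C,(521,-99,18)))
E
```

```text
1.15 [399.52782722 125.54409865 187.85145265] [ 6.96016107e-01  6.91181422e-02 -5.32159849e-01  8.39814836e-05
 -9.68678595e-01  8.75166146e-01]
expect lens [724.74455497   5.98667872] ringA [539.10871966  49.07688903]
```

View pics/w1.png

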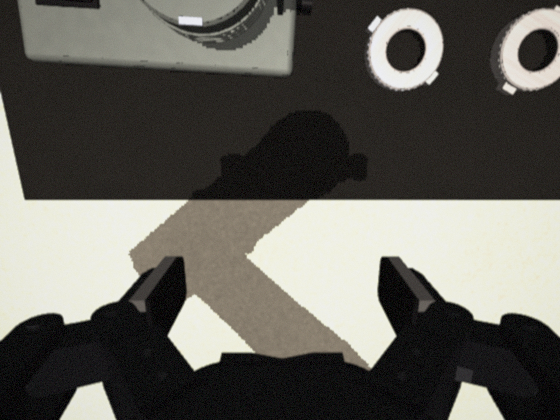

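Image shows ring A at about (540,49) with an ear at (508,88), ring B at (405,48), and the lamp foot's edge tilted about 3° (lamp yaw ≈ -3°). Every row needs dr.

Emit:
step_arm(motion=[{"dr": [0,0,0],"slide": [157,385,38],"jaw": 85},{"dr": [0,0,0],"slide": [157,385,38],"jaw": 85},{"dr": [0,0,0],"slide": [157,385,38],"jaw": 85},{"dr": [0,0,0],"slide": [157,385,38],"jaw": 85},{"dr": [0,0,0],"slide": [157,385,38],"jaw": 85},{"dr": [0,0,0],"slide": [157,385,38],"jaw": 85},{"dr": [0,0,0],"slide": [157,385,38],"jaw": 85},{"dr": [0,0,0],"slide": [157,385,38],"jaw": 85}])

```text
clock: 2.2
position: [556.1, -260.1, 148.1]
ee_rot: [1.0, -0.002, -0.001, -0.0]
contact_force: [-0.2, 1.4, 0.2]
gripper_width: 85.2
grasp_force: 0.0
```

```bash
python3 - <<'E'
from h import *
s=arm.read_state();im=optics.get_image('wrist');cv2.imwrite('pics/w2.png',im)
C=cam('wrist',s);print(s['clock'],s['position'],s['joints'])
print('expect lens',proj(C,(557,-260,9)),'ringA',proj(C,(521,-99,18)))
E
```

```text
2.2 [ 556.09373471 -260.09751231  148.09396202] [-1.74142776e-01  4.34781338e-01 -1.33922634e-01  5.03866167e-05
 -1.00413133e+00  1.74041171e+00]
expect lens [282.62095388 190.67339513] ringA [101.99437385 233.18305641]
```

View pics/w2.png

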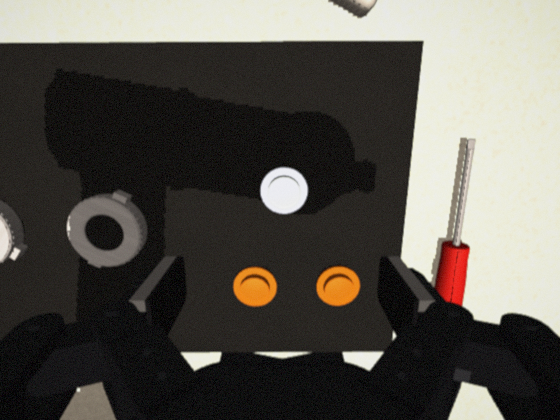

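Wrist view shows the lens flange centred near (284,190), ring A centred near (106,230) with one ear at (122,198), and the orange ones below. Next I measure both.

```bash
python3 - <<'E'
from h import *
s=arm.read_state();C=cam('wrist',s);im=cv2.imread('pics/w2.png')
hsv=cv2.cvtColor(im,cv2.COLOR_BGR2HSV)
m=np.zeros(im.shape[:2],'uint8');m[150:230,240:330]=((hsv[...,2]>120)*255)[150:230,240:330]
c=max(cv2.findContours(m,0,1)[0],key=cv2.contourArea);e=cv2.fitEllipse(c);p=onz(C,e[0],6)
print('lens',e,p.round(1),'diam',[np.linalg.norm(onz(C,(e[0][0]+e[1][0]/2,e[0][1]),7)-onz(C,(e[0][0]-e[1][0]/2,e[0][1]),7)).round(1)])
g=hsv[...,2];m=np.zeros_like(m);m[180:280,55:160]=((g>70)*255)[180:280,55:160].astype('uint8')
print('bg',np.median(g[180:280,20:55]),np.median(g[240:260,60:90]))
cs=[x for x in cv2.findContours(m,cv2.RETR_CCOMP,1)[0] if cv2.contourArea(x)>300]
for x in cs:
    e=cv2.fitEllipse(x);print('ring',e,cv2.boundingRect(x),'z18',onz(C,e[0],18).round(1),'z15',onz(C,e[0],15).round(1),'bottom',onz(C,e[0],2).round(1))
cv2.imwrite('pics/z2.png',np.hstack([cv2.resize(im[180:280,55:160],None,fx=3.8,fy=3.8),cv2.cvtColor(cv2.resize(m[180:280,55:160],None,fx=3.8,fy=3.8),8)]))
# ears
for x in cs:
    pts=np.array([onz(C,q[0],13) for q in x]);
    cen=onz(C,(cv2.fitEllipse(cs[-1])[0]),18)
    d=np.hypot(*(pts-cen)[:,:2].T);i=np.argsort(-d)[:10];print(cen.round(1),d[i].round(1),np.degrees(np.arctan2(*(pts-cen)[i][:,[1,0]].T)).round(0))
E
```

```text
lens ((283.6043701171875, 190.14865112304688), (46.12012481689453, 47.0703125), 85.68512725830078) [ 556.2 -259.4    6. ] diam [np.float64(41.2)]
bg 39.0 46.0
ring ((104.73423767089844, 229.42787170410156), (73.60029602050781, 75.48129272460938), 128.51568603515625) (66, 191, 77, 77) z18 [ 523.6 -100.2   18. ] z15 [522.5 -98.5  15. ] bottom [517.7 -91.    2. ]
ring ((103.75789642333984, 232.12411499023438), (34.70513153076172, 41.51099395751953), 121.01171112060547) (84, 214, 41, 37) z18 [521.1 -99.   18. ] z15 [519.9 -97.2  15. ] bottom [515.  -89.6   2. ]
[521.1 -99.   18. ] [41.  40.8 40.6 40.4 40.3 40.3 40.2 40.2 40.2 39.9] [-37. -34. -32. -36. -33. -25. -31. -28. -37. -24.]
[521.1 -99.   18. ] [21.8 21.7 21.6 21.5 21.4 21.4 21.4 21.4 21.3 21.3] [108. 139. 116. 136. 145. 119. 111. 150. 105. 133.]
```

View pics/z2.png

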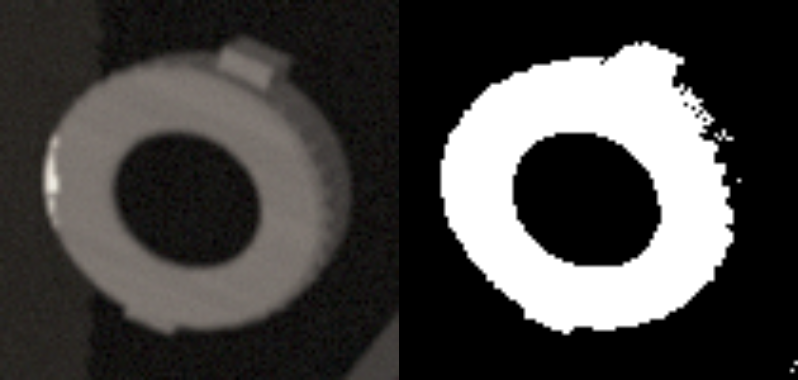

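Emit:
step_arm(motion=[{"dr": [0,0,0],"slide": [0,-0.7,50],"jaw": 85},{"dr": [0,0,0],"slide": [0,-0.7,100],"jaw": 80},{"dr": [0,0,0],"slide": [0,-0.7,130],"jaw": 70},{"dr": [0,0,0],"slide": [0,-0.7,138],"jaw": 60},{"dr": [0,0,0],"slide": [0,-0.7,138],"jaw": 45},{"dr": [0,0,0],"slide": [0,-0.7,138],"jaw": 22},{"dr": [0,0,0],"slide": [0,-0.7,138],"jaw": 22},{"dr": [0,0,0],"slide": [0,-0.7,138],"jaw": 22}])

```text
clock: 3.25
position: [557.5, -257.0, 14.3]
ee_rot: [1.0, 0.0, 0.002, 0.0]
contact_force: [-0.6, 1.4, 6.2]
gripper_width: 23.6
grasp_force: 58.6
```

```bash
python3 - <<'E'
from h import *
s=arm.read_state();im=optics.get_image('wrist')
print(s['position'],s['gripper_width'],s['grasp_force'],s['contact_force'],s['wrist_torque'])
C=cam('wrist',s);print(proj(C,(556.2,-259.4,7)))
sd=optics.get_image('side')[150:220,310:430]
o=np.vstack([np.hstack([im[150:400,130:430]]*1)]);o=cv2.resize(o,(600,500));sd=cv2.resize(sd,(200,117))
o=np.hstack([o,np.vstack([sd,np.zeros((383,200,3),'uint8')])]);cv2.imwrite('pics/w3.png',o)
E
```

```text
[ 557.50175147 -257.0181477    14.25902178] 23.61326958088604 58.55342924594879 [-0.56676052  1.37094219  6.21109393] [0.56798646 0.27696267 0.0542466 ]
[288.29018658 257.1500636 ]
```

View pics/w3.png

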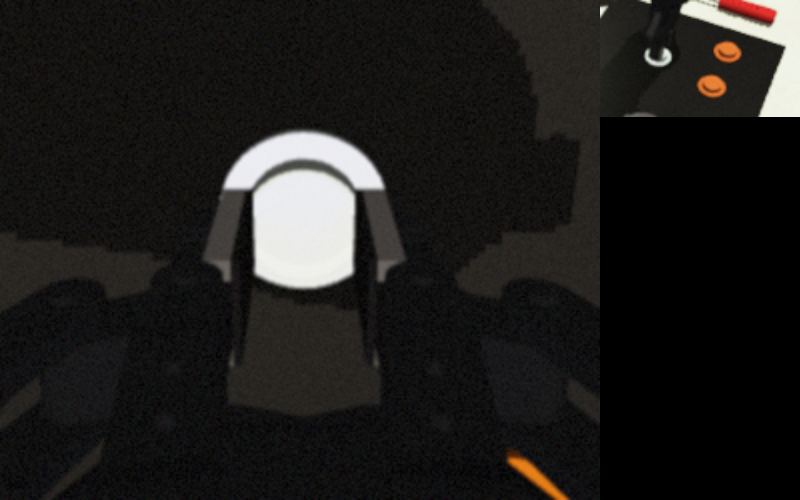

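The step is between the pads and the flange is below them, with the lens shifted about 2.5 mm along with the tool. I lift a little and recheck.

Emit:
step_arm(motion=[{"dr": [0,0,0],"slide": [0,0,-1],"jaw": 20},{"dr": [0,0,0],"slide": [0,0,-3],"jaw": 20},{"dr": [0,0,0],"slide": [0,0,-5],"jaw": 20},{"dr": [0,0,0],"slide": [0,0,-8],"jaw": 20},{"dr": [0,0,0],"slide": [0,0,-11],"jaw": 20},{"dr": [0,0,0],"slide": [0,0,-14],"jaw": 20},{"dr": [0,0,0],"slide": [0,0,-14],"jaw": 20},{"dr": [0,0,0],"slide": [0,0,-14],"jaw": 20}])

```text
clock: 4.35
position: [556.0, -257.0, 25.7]
ee_rot: [1.0, -0.0, -0.0, -0.0]
contact_force: [0.1, 0.2, -0.7]
gripper_width: 19.6
grasp_force: 0.0
```

```bash
cat >> h.py <<'E'
def lensfit(C,s,im,z):
    v=cv2.cvtColor(im,cv2.COLOR_BGR2HSV)[...,2]
    m=np.zeros_like(v);m[150:330,200:360]=((v>150)*255).astype('uint8')[150:330,200:360]
    c=max(cv2.findContours(m,0,1)[0],key=cv2.contourArea);return cv2.boundingRect(c),cv2.minEnclosingCircle(c)
E
python3 - <<'E'
from h import *
s=arm.read_state();im=optics.get_image('wrist')
print(s['position'],s['gripper_width'],s['grasp_force'],s['contact_force'])
C=cam('wrist',s);print(lensfit(C,s,im,0))
o=cv2.resize(im[190:310,220:360],(560,480));cv2.imwrite('pics/w4.png',o)
E
```

```text
[ 556.02219687 -256.9669772    25.71784862] 19.60062887881414 0.0 [ 0.12136966  0.1818851  -0.70678413]
((255, 206, 79, 73), ((294.0, 241.0), 39.319305419921875))
```

View pics/w4.png

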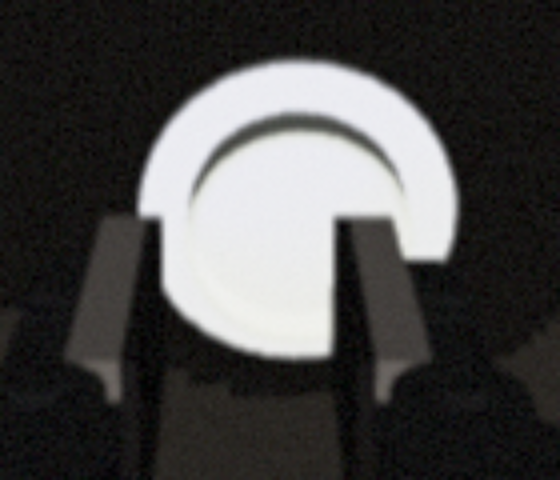

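The lens slipped out and is still lying flat on the mat: flange centre near full-frame (294.5,242), and the grip had been too shallow. I relocate it from here.

```bash
python3 - <<'E'
from h import *
s=arm.read_state();C=cam('wrist',s)
print(s['position'],onz(C,(294.3,241.5),6).round(1),onz(C,(255,235),7)-onz(C,(334,235),7))
E
```

```text
[ 555.97546265 -256.92106464   25.64154073] [ 557.9 -262.7    6. ] [1.65540040e-02 4.15690161e+01 0.00000000e+00]
```

Emit:
step_arm(motion=[{"dr": [0,0,0],"slide": [0,0,-3],"jaw": 60},{"dr": [0,0,0],"slide": [1.9,5.8,-3],"jaw": 60},{"dr": [0,0,0],"slide": [1.9,5.8,-3],"jaw": 60},{"dr": [0,0,0],"slide": [1.9,5.8,0],"jaw": 60},{"dr": [0,0,0],"slide": [1.9,5.8,10],"jaw": 60},{"dr": [0,0,0],"slide": [1.9,5.8,17],"jaw": 60},{"dr": [0,0,0],"slide": [1.9,5.8,17],"jaw": 60},{"dr": [0,0,0],"slide": [1.9,5.8,17],"jaw": 60}])

```text
clock: 5.4
position: [558.1, -262.8, 8.7]
ee_rot: [1.0, -0.0, -0.0, 0.0]
contact_force: [1.4, -0.7, 1.0]
gripper_width: 59.9
grasp_force: 0.0
```

```bash
python3 - <<'E'
from h import *
s=arm.read_state();C=cam('wrist',s);im=optics.get_image('wrist');cv2.imwrite('pics/w5.png',im)
b,c=lensfit(C,s,im,0);print(s['position'],s['gripper_width'],b,c,onz(C,c[0],6).round(1),onz(C,(b[0]+b[2]/2,b[1]),7).round(1))
E
```

```text
[ 558.09807843 -262.78319226    8.71334811] 59.8762945374297 (240, 220, 87, 80) ((283.0, 258.5), 43.35041809082031) [ 558.2 -262.5    6. ] [ 578.2 -262.7    7. ]
```

Well centred over the lens, so I close and lift a little.

Emit:
step_arm(motion=[{"dr": [0,0,0],"slide": [0,0,0],"jaw": 45},{"dr": [0,0,0],"slide": [0,0,0],"jaw": 22},{"dr": [0,0,0],"slide": [0,0,0],"jaw": 22},{"dr": [0,0,0],"slide": [0,0,0],"jaw": 22},{"dr": [0,0,0],"slide": [0,0,0],"jaw": 22},{"dr": [0,0,0],"slide": [0,0,-3],"jaw": 22},{"dr": [0,0,0],"slide": [0,0,-6],"jaw": 22},{"dr": [0,0,0],"slide": [0,0,-8],"jaw": 22}])

```text
clock: 6.45
position: [557.9, -262.8, 16.7]
ee_rot: [1.0, -0.0, -0.0, -0.0]
contact_force: [0.5, 0.0, -0.7]
gripper_width: 25.6
grasp_force: 59.0
```

Emit:
step_arm(motion=[{"dr": [0,0,0],"slide": [0,0,-30],"jaw": 22},{"dr": [0,0,0],"slide": [0,-10,-80],"jaw": 22},{"dr": [0,0,0],"slide": [-5,-50,-130],"jaw": 22},{"dr": [0,0,0],"slide": [-10,-95,-170],"jaw": 22},{"dr": [0,0,0],"slide": [-15,-150,-183],"jaw": 22},{"dr": [0,0,0],"slide": [-20,-205,-183],"jaw": 22},{"dr": [0,0,0],"slide": [-28,-260,-183],"jaw": 22},{"dr": [0,0,0],"slide": [-33,-300,-183],"jaw": 22}])

```text
clock: 7.45
position: [524.4, 39.3, 200.0]
ee_rot: [1.0, 0.0, 0.0, -0.0]
contact_force: [0.4, -0.0, -0.8]
gripper_width: 25.2
grasp_force: 59.1
```

```bash
python3 - <<'E'
from h import *
s=arm.read_state();C=cam('wrist',s);im=optics.get_image('wrist');cv2.imwrite('pics/w6.png',im)
print(s['position'],s['gripper_width'],s['grasp_force'],proj(C,(521,-99,18)))
E
```

```text
[524.44480126  39.28566971 199.98438862] 25.23686482485523 59.06718313694 [418.68672319 185.45118056]
```

Emit:
step_arm(motion=[{"dr": [0,0,0],"slide": [-1,-50,0],"jaw": 22},{"dr": [0,0,0],"slide": [-3,-100,0],"jaw": 22},{"dr": [0,0,0],"slide": [-5,-130,0],"jaw": 22},{"dr": [0,0,0],"slide": [-5,-143,0],"jaw": 22},{"dr": [0,0,0],"slide": [-5,-143,0],"jaw": 22},{"dr": [0,0,0],"slide": [-5,-143,0],"jaw": 22},{"dr": [0,0,0],"slide": [-5,-143,0],"jaw": 22},{"dr": [0,0,0],"slide": [-5,-143,0],"jaw": 22}])

```text
clock: 8.5
position: [520.2, 179.5, 199.9]
ee_rot: [1.0, -0.001, 0.0, 0.0]
contact_force: [-0.4, 0.8, -0.2]
gripper_width: 25.7
grasp_force: 59.2
```

```bash
python3 - <<'E'
from h import *
s=arm.read_state();C=cam('wrist',s);im=optics.get_image('wrist');cv2.imwrite('pics/w7.png',im)
print(s['position'],s['gripper_width'],s['grasp_force'],proj(C,(562,179,132)))
E
```

```text
[520.21793526 179.52158652 199.87412034] 25.70033461654508 59.17770445346832 [283.81166572 154.95010476]
```

View pics/w7.png

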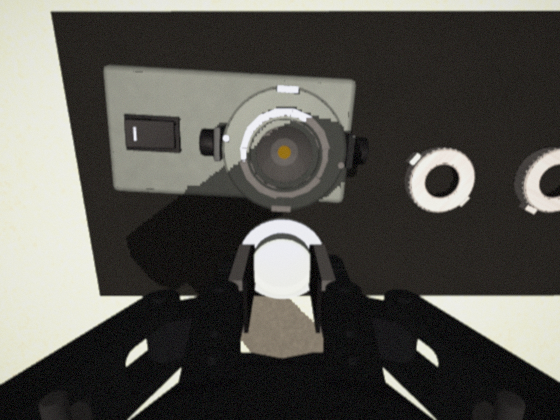

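View shows the lamp mouth near (284,152), bars at (288,89) and (281,209), dots at (226,138) and (341,165), rocker at (152,133), and the lens held level between the pads at (283,260).

```bash
python3 - <<'E'
from h import *
s=arm.read_state();C=cam('wrist',s);im=cv2.imread('pics/w7.png');g=cv2.cvtColor(im,6)
def blob(x,y,r,rel=1):
    p=g[y-r:y+r+1,x-r:x+r+1].astype(float);t=np.median(p);w=np.clip(p-t-0.5*(p.max()-t),0,None);Y,X=np.mgrid[-r:r+1,-r:r+1]
    return x+(w*X).sum()/w.sum(),y+(w*Y).sum()/w.sum()
b1,b2=blob(288,89,11),blob(281,209,9);d1,d2=blob(226,138,5),blob(341,165,5)
P=[onz(C,q,z) for q,z in((b1,114),(b2,114),(d1,113),(d2,113))]
for q,p in zip((b1,b2,d1,d2),P):print(np.round(q,1),p.round(1))
print('bars mid',(P[0]+P[1])/2,'yaw',np.degrees(np.arctan2(*(P[0]-P[1])[[1,0]])),np.linalg.norm(P[0]-P[1]))
print('dots mid',(P[2]+P[3])/2,'ang',np.degrees(np.arctan2(*(P[2]-P[3])[[1,0]])),np.linalg.norm(P[2]-P[3]))
v=g[100:212,235:335];cv2.imwrite('pics/z3.png',cv2.resize(v,None,fx=5,fy=5,interpolation=cv2.INTER_CUBIC))
# lens bottom-of flange in hand: flange outline
w=cv2.cvtColor(im,cv2.COLOR_BGR2HSV)[...,2];m=np.zeros_like(w);m[212:305,235:332]=((w>140)*255)[212:305,235:332]
c=max(cv2.findContours(m,0,1)[0],key=cv2.contourArea);print(cv2.boundingRect(c))
x,y,ww,h=cv2.boundingRect(c);zf=s['position'][2]-6.7+5;print('lens top edge',onz(C,(x+ww/2,y),zf)-s['position'],onz(C,(x,y+25),zf)-s['position'],onz(C,(x+ww,y+25),zf)-s['position'])
E
```

```text
[287.4  88.8] [603.3 176.7 114. ]
[280.5 208.3] [520.9 181.4 114. ]
[225.7 137.8] [571.4 219.1 113. ]
[340.5 165.1] [552.4 139.  113. ]
bars mid [562.11533768 179.07533678 114.        ] yaw -3.2933095202570017 82.46953092745706
dots mid [561.91940278 179.07343469 113.        ] ang 76.63391012411815 82.34070921284312
(254, 239, 58, 66)
lens top edge [10.61198681  0.28386697 -1.7       ] [-2.31687629 14.29948519 -1.7       ] [ -2.35300387 -13.72557755  -1.7       ]
```

View pics/z3.png

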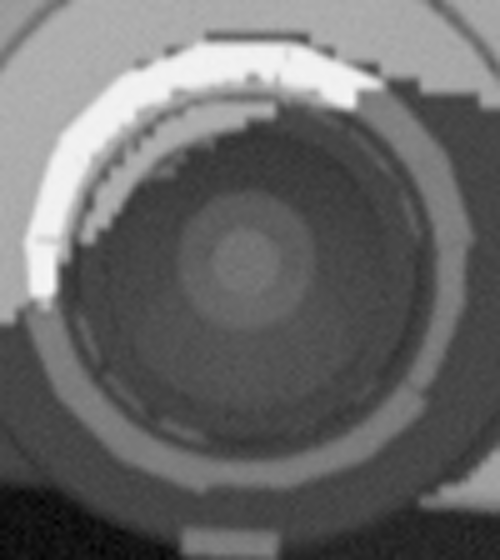

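Bars and dots agree: lamp axis (562.0,179.1), yaw -3.3°, gaps at 76.7°. I check the lens offset in the hand numerically.

```bash
python3 - <<'E'
from h import *
s=arm.read_state();C=cam('wrist',s);g=cv2.cvtColor(cv2.imread('pics/w7.png'),6)
print(g[212:245,283].tolist());print(g[235,232:335].tolist())
z=s['position'][2]-6.7
for y in (218,219,220,221,222):print(y,(onz(C,(283,y),z+5)-s['position']).round(1))
E
```

```text
[56, 36, 33, 39, 41, 47, 81, 149, 214, 235, 238, 237, 235, 238, 235, 236, 237, 236, 236, 235, 207, 141, 88, 74, 78, 76, 116, 189, 231, 236, 235, 237, 236]
[16, 19, 22, 17, 15, 22, 22, 21, 20, 17, 14, 16, 16, 30, 93, 168, 220, 234, 236, 236, 236, 235, 237, 236, 235, 237, 237, 235, 237, 236, 235, 236, 238, 237, 236, 231, 216, 187, 148, 123, 104, 87, 79, 80, 73, 76, 77, 78, 74, 74, 73, 74, 77, 77, 76, 73, 74, 82, 88, 99, 114, 140, 167, 194, 222, 233, 237, 238, 238, 235, 236, 236, 234, 236, 235, 235, 235, 237, 236, 237, 237, 236, 237, 222, 164, 91, 49, 38, 36, 43, 42, 37, 39, 37, 29, 44, 37, 32, 39, 43, 36, 42, 36]
218 [21.   0.3 -1.7]
219 [20.6  0.3 -1.7]
220 [20.1  0.3 -1.7]
221 [19.6  0.3 -1.7]
222 [19.1  0.3 -1.7]
```

Emit:
step_arm(motion=[{"dr": [0,0,0],"slide": [20,0.5,0],"jaw": 22},{"dr": [0,0,0],"slide": [42.2,1,20],"jaw": 22},{"dr": [0,0,0],"slide": [42.2,1,40],"jaw": 22},{"dr": [0,0,0],"slide": [42.2,1,52],"jaw": 22},{"dr": [0,0,0],"slide": [42.2,1,56],"jaw": 22},{"dr": [0,0,0],"slide": [42.2,1,58],"jaw": 22},{"dr": [0,0,0],"slide": [42.2,1,58],"jaw": 22},{"dr": [0,0,0],"slide": [42.2,1,58],"jaw": 22}])

```text
clock: 9.55
position: [562.6, 179.5, 142.5]
ee_rot: [1.0, -0.0, 0.001, -0.0]
contact_force: [1.4, -0.5, -0.8]
gripper_width: 25.5
grasp_force: 59.2
```

Emit:
step_arm(motion=[{"dr": [0,0,0],"slide": [0,0,1],"jaw": 22},{"dr": [0,0,0],"slide": [0,0,2],"jaw": 22},{"dr": [0,0,0],"slide": [0,0,3],"jaw": 22},{"dr": [0,0,0],"slide": [0,0,4],"jaw": 22},{"dr": [0,0,0],"slide": [0,0,5],"jaw": 22},{"dr": [0,0,0],"slide": [0,0,6],"jaw": 22},{"dr": [0,0,0],"slide": [0,0,6.5],"jaw": 22},{"dr": [0,0,0],"slide": [0,0,6.5],"jaw": 22}])

```text
clock: 10.55
position: [562.5, 179.1, 135.5]
ee_rot: [1.0, -0.0, 0.0, 0.0]
contact_force: [0.6, -1.9, 1.5]
gripper_width: 25.1
grasp_force: 59.3
```

In the mouth. I lower 1 mm more, then let go.

Emit:
step_arm(motion=[{"dr": [0,0,0],"slide": [0,0,0.6],"jaw": 22},{"dr": [0,0,0],"slide": [0,0,1.0],"jaw": 22},{"dr": [0,0,0],"slide": [0,0,1.0],"jaw": 27},{"dr": [0,0,0],"slide": [0,0,1.0],"jaw": 32},{"dr": [0,0,0],"slide": [0,0,1.0],"jaw": 40},{"dr": [0,0,0],"slide": [0,0,1.0],"jaw": 55},{"dr": [0,0,0],"slide": [0,0,0],"jaw": 65},{"dr": [0,0,0],"slide": [0,0,-5],"jaw": 65}])

```text
clock: 11.55
position: [562.1, 179.2, 140.1]
ee_rot: [1.0, -0.0, -0.0, 0.0]
contact_force: [-0.1, -0.1, -0.7]
gripper_width: 65.1
grasp_force: 0.0
```

Emit:
step_arm(motion=[{"dr": [0,0,0],"slide": [0,0,-50],"jaw": 85},{"dr": [0,0,0],"slide": [-20,0,-60],"jaw": 85},{"dr": [0,0,0],"slide": [-42,0,-60],"jaw": 85},{"dr": [0,0,0],"slide": [-42,0,-60],"jaw": 85},{"dr": [0,0,0],"slide": [-42,0,-60],"jaw": 85},{"dr": [0,0,0],"slide": [-42,0,-60],"jaw": 85},{"dr": [0,0,0],"slide": [-42,0,-60],"jaw": 85},{"dr": [0,0,0],"slide": [-42,0,-60],"jaw": 85}])

```text
clock: 12.55
position: [520.6, 179.2, 200.0]
ee_rot: [1.0, -0.0, -0.0, 0.0]
contact_force: [-0.2, -0.4, -0.5]
gripper_width: 85.2
grasp_force: 0.0
```

```bash
python3 - <<'E'
from h import *
s=arm.read_state();C=cam('wrist',s);im=optics.get_image('wrist');cv2.imwrite('pics/w8.png',im);v=cv2.cvtColor(im,6)
print(s['position'],s['clock'])
c0=proj(C,(562,179.1,133)).round().astype(int);print('expect',c0)
m=((v>150)*255).astype('uint8');m[:,:c0[0]-45]=0;m[:,c0[0]+45:]=0;m[:c0[1]-45]=0;m[c0[1]+45:]=0
for c in cv2.findContours(m,0,1)[0]:
    if cv2.contourArea(c)>150:
        e=cv2.fitEllipse(c);print(cv2.boundingRect(c),np.round(e[0]+e[1],1),onz(C,e[0],133).round(1))
# step top/edges profile
print(v[c0[1],c0[0]-40:c0[0]+41].tolist());print(v[c0[1]-40:c0[1]+41,c0[0]].tolist())
E
```

```text
[520.56110434 179.19681149 200.02543191] 12.55
expect [283 156]
(250, 121, 65, 68) [281.8 155.1  64.9  65.9] [562.4 180.  133. ]
(238, 111, 90, 52) [125.4  30.9 133.9 312.5] [634.1 270.5 133. ]
[242, 242, 235, 147, 70, 72, 143, 228, 238, 237, 237, 236, 237, 236, 237, 236, 236, 234, 236, 237, 236, 236, 237, 238, 238, 236, 236, 237, 236, 238, 237, 237, 237, 237, 238, 239, 237, 237, 239, 237, 236, 237, 237, 238, 238, 237, 237, 239, 236, 238, 239, 239, 239, 238, 237, 237, 237, 238, 236, 237, 237, 232, 232, 236, 237, 237, 237, 237, 237, 238, 238, 233, 145, 70, 59, 58, 65, 71, 85, 114, 128]
[209, 177, 154, 124, 87, 89, 145, 211, 235, 237, 237, 237, 234, 235, 236, 236, 231, 204, 201, 226, 236, 236, 237, 238, 237, 236, 238, 237, 237, 235, 237, 237, 237, 237, 238, 238, 238, 237, 237, 238, 236, 238, 237, 238, 238, 239, 238, 238, 237, 238, 236, 237, 237, 237, 237, 236, 234, 238, 238, 237, 236, 237, 239, 236, 235, 237, 236, 238, 236, 236, 237, 232, 183, 98, 66, 72, 87, 111, 121, 124, 119]
```

Lens measures centred at (562.4,180.0), flange level and 42 mm across, so it is seated. Now above ring A.

Emit:
step_arm(motion=[{"dr": [0,0,0],"slide": [0,60,0],"jaw": 85},{"dr": [0,0,0],"slide": [0,120,20],"jaw": 85},{"dr": [0,0,0],"slide": [0,175,45],"jaw": 85},{"dr": [0,0,0],"slide": [0,225,70],"jaw": 85},{"dr": [0,0,0],"slide": [0,265,80],"jaw": 85},{"dr": [0,0,0],"slide": [0,278,80],"jaw": 85},{"dr": [0,0,0],"slide": [0,278,80],"jaw": 85},{"dr": [0,0,0],"slide": [0,278,80],"jaw": 85}])

```text
clock: 13.6
position: [520.9, -97.8, 120.9]
ee_rot: [1.0, 0.0, 0.001, -0.0]
contact_force: [1.2, 0.9, 0.2]
gripper_width: 85.1
grasp_force: 0.0
```

```bash
cat >> h.py <<'E'
def ringfit(C,v,c,z=18,thr=None,r=65):
    """centre from the inner and outer outline on plane z=18, ear angle from outline points beyond 34.5 mm"""
    x0,y0=np.round(proj(C,(*c,z))).astype(int);m=np.zeros_like(v);sl=np.s_[max(0,y0-r):y0+r,max(0,x0-r):x0+r]
    t,b=cv2.threshold(v[sl],0,255,cv2.THRESH_OTSU);m[sl]=b;cs,h=cv2.findContours(m,cv2.RETR_CCOMP,1)
    for q in sorted(cs,key=cv2.contourArea)[::-1][:2]:
        e=cv2.fitEllipse(q);p=onz(C,e[0],z);w=np.linalg.norm(onz(C,(e[0][0]+e[1][0]/2,e[0][1]),z)-onz(C,(e[0][0]-e[1][0]/2,e[0][1]),z))
        print('outline c',p.round(1),'diam~',w.round(1))
        P=np.array([onz(C,k[0],12) for k in q])[:,:2]-p[:2];d=np.hypot(*P.T)
        if w>50:
            a=np.degrees(np.arctan2(P[:,1],P[:,0]))
            for s in range(-180,180,10):
                k=d[(a>=s)&(a<s+10)];print(s,k.max().round(1) if len(k) else None,end='; ')
            print()
E
python3 - <<'E'
from h import *
s=arm.read_state();C=cam('wrist',s);im=optics.get_image('wrist');cv2.imwrite('pics/w9.png',im);v=cv2.cvtColor(im,6)
print(s['position'],s['clock'],proj(C,(521,-99,18)));ringfit(C,v,(521,-99))
E
```

```text
[520.85248421 -97.7767448  120.92580641] 13.6 [284.42588787 202.95669402]
outline c [522.9 -99.3  18. ] diam~ 63.0
-180 37.3; -170 37.4; -160 37.3; -150 36.7; -140 35.9; -130 35.2; -120 34.6; -110 34.0; -100 33.5; -90 33.0; -80 32.6; -70 32.1; -60 31.8; -50 31.9; -40 36.8; -30 36.6; -20 36.8; -10 31.1; 0 31.6; 10 31.5; 20 31.6; 30 31.6; 40 31.6; 50 32.1; 60 32.3; 70 33.0; 80 33.2; 90 33.8; 100 34.4; 110 35.0; 120 35.3; 130 35.4; 140 40.9; 150 41.0; 160 41.2; 170 37.6; 
outline c [521.7 -99.2  18. ] diam~ 33.4
```

```bash
python3 - <<'E'
from h import *
s=arm.read_state();C=cam('wrist',s);v=cv2.cvtColor(cv2.imread('pics/w9.png'),6)
m=np.zeros_like(v);t,b=cv2.threshold(v[135:270,220:350],0,255,cv2.THRESH_OTSU);m[135:270,220:350]=b
q=max(cv2.findContours(m,0,1)[0],key=cv2.contourArea)
hull=np.array([onz(C,k[0],12) for k in q])[:,:2]-[522,-99.2];d=np.hypot(*hull.T);a=np.degrees(np.arctan2(hull[:,1],hull[:,0]))
for lo,hi in((-55,5),(125,185)):
    aa=np.where((hi>180)&(a<0),a+360,a);k=(aa>lo)&(aa<hi);o=np.argsort(aa[k]);print([(int(x),round(y,1)) for x,y in zip(aa[k][o],d[k][o])])
E
```

```text
[(-54, np.float64(31.7)), (-52, np.float64(31.5)), (-51, np.float64(32.0)), (-49, np.float64(31.9)), (-48, np.float64(32.4)), (-47, np.float64(31.8)), (-45, np.float64(31.8)), (-43, np.float64(31.8)), (-42, np.float64(31.2)), (-40, np.float64(31.3)), (-39, np.float64(31.9)), (-38, np.float64(32.5)), (-38, np.float64(35.2)), (-37, np.float64(34.2)), (-37, np.float64(33.1)), (-37, np.float64(35.8)), (-36, np.float64(36.5)), (-35, np.float64(37.1)), (-34, np.float64(37.2)), (-32, np.float64(37.5)), (-31, np.float64(37.1)), (-29, np.float64(37.3)), (-28, np.float64(36.9)), (-27, np.float64(37.2)), (-26, np.float64(36.9)), (-24, np.float64(37.3)), (-23, np.float64(37.0)), (-21, np.float64(37.4)), (-20, np.float64(37.1)), (-19, np.float64(37.5)), (-18, np.float64(36.6)), (-18, np.float64(34.9)), (-18, np.float64(37.3)), (-17, np.float64(35.6)), (-17, np.float64(33.2)), (-17, np.float64(33.9)), (-16, np.float64(32.2)), (-15, np.float64(32.0)), (-14, np.float64(31.8)), (-12, np.float64(31.6)), (-11, np.float64(31.5)), (-9, np.float64(32.1)), (-8, np.float64(32.0)), (-7, np.float64(31.8)), (-
[... 661 characters left out ...]
 (152, np.float64(40.0)), (153, np.float64(39.7)), (154, np.float64(40.1)), (155, np.float64(39.7)), (157, np.float64(40.2)), (158, np.float64(39.9)), (160, np.float64(40.5)), (161, np.float64(40.2)), (162, np.float64(39.9)), (163, np.float64(38.8)), (163, np.float64(39.7)), (163, np.float64(37.8)), (164, np.float64(36.7)), (166, np.float64(36.5)), (167, np.float64(36.3)), (168, np.float64(36.1)), (170, np.float64(36.8)), (171, np.float64(36.7)), (172, np.float64(36.6)), (173, np.float64(36.5)), (175, np.float64(36.4)), (176, np.float64(36.3)), (177, np.float64(36.3)), (179, np.float64(36.3)), (180, np.float64(36.3)), (181, np.float64(36.3)), (183, np.float64(36.3)), (184, np.float64(36.4))]
```

Ring A: centre about (521.9,-99.0), ears along -27°. I align with it and descend.

Emit:
step_arm(motion=[{"dr": [0,0,1.2],"slide": [1,1.2,20],"jaw": 85},{"dr": [0,0,2.4],"slide": [1,1.2,50],"jaw": 85},{"dr": [0,0,3.375],"slide": [1,1.2,80],"jaw": 85},{"dr": [0,0,3.375],"slide": [1,1.2,100],"jaw": 85},{"dr": [0,0,3.375],"slide": [1,1.2,112],"jaw": 85},{"dr": [0,0,3.375],"slide": [1,1.2,120],"jaw": 85},{"dr": [0,0,3.375],"slide": [1,1.2,122],"jaw": 85},{"dr": [0,0,3.375],"slide": [1,1.2,122],"jaw": 85}])

```text
clock: 14.65
position: [521.7, -99.9, -1.2]
ee_rot: [0.972, -0.233, 0.0, -0.0]
contact_force: [-1.0, 0.8, 0.8]
gripper_width: 85.0
grasp_force: 0.0
```

Emit:
step_arm(motion=[{"dr": [0,0,0],"slide": [0,0,0],"jaw": 76},{"dr": [0,0,0],"slide": [0,0,0],"jaw": 66},{"dr": [0,0,0],"slide": [0,0,0],"jaw": 58},{"dr": [0,0,0],"slide": [0,0,0],"jaw": 56},{"dr": [0,0,0],"slide": [0,0,0],"jaw": 56},{"dr": [0,0,0],"slide": [0,0,-2],"jaw": 56},{"dr": [0,0,0],"slide": [0,0,-5],"jaw": 56},{"dr": [0,0,0],"slide": [0,0,-8],"jaw": 56}])

```text
clock: 15.65
position: [521.2, -100.0, 6.4]
ee_rot: [0.972, -0.234, -0.0, 0.0]
contact_force: [1.0, 0.2, -0.8]
gripper_width: 64.1
grasp_force: 65.9
```

Ring gripped. I lift it over to the lamp, turning to the gap angle (tool yaw -103.3°).

Emit:
step_arm(motion=[{"dr": [0,0,1.2],"slide": [0,0,-40],"jaw": 56},{"dr": [0,0,2.4],"slide": [-7,-21,-90],"jaw": 56},{"dr": [0,0,3.6],"slide": [-20,-59,-130],"jaw": 56},{"dr": [0,0,4.8],"slide": [-35,-102,-153],"jaw": 56},{"dr": [0,0,6],"slide": [-50,-147,-163],"jaw": 56},{"dr": [0,0,7.2],"slide": [-66,-195,-163],"jaw": 56},{"dr": [0,0,8.4],"slide": [-82,-240,-163],"jaw": 56},{"dr": [0,0,9.54],"slide": [-90.4,-267.2,-163],"jaw": 56}])

```text
clock: 16.65
position: [562.0, 181.4, 169.2]
ee_rot: [-0.619, 0.786, 0.0, 0.0]
contact_force: [0.4, 0.2, -0.9]
gripper_width: 64.1
grasp_force: 66.3
```

Emit:
step_arm(motion=[{"dr": [0,0,0],"slide": [0,0,0],"jaw": 56},{"dr": [0,0,0],"slide": [0,0,0],"jaw": 56},{"dr": [0,0,0],"slide": [0,0,0],"jaw": 56},{"dr": [0,0,0],"slide": [0,0,0],"jaw": 56},{"dr": [0,0,0],"slide": [0,0,0],"jaw": 56},{"dr": [0,0,0],"slide": [0,0,0],"jaw": 56},{"dr": [0,0,0],"slide": [0,0,0],"jaw": 56},{"dr": [0,0,0],"slide": [0,0,0],"jaw": 56}])

```text
clock: 17.65
position: [562.1, 179.2, 169.3]
ee_rot: [-0.62, 0.784, -0.0, -0.0]
contact_force: [0.0, -0.3, -0.2]
gripper_width: 63.9
grasp_force: 66.2
```

```bash
python3 - <<'E'
from h import *
s=arm.read_state();C=cam('wrist',s);im=optics.get_image('wrist');cv2.imwrite('pics/w10.png',im);v=cv2.cvtColor(im,6)
p=s['position'];r=R.from_quat(s['ee_rot']);x=r.as_matrix()[:,0]
print(p,'yaw',np.degrees(np.arctan2(x[1],x[0])),x,s['joints'],s['gripper_width'],s['clock'])
d=[562.0,179.1,p[2]]-p;print('lamp in tool',r.inv().apply(d))
# ring top outline in the hand: lip top 19.2 above TCP
zt=p[2]+3.2+16;u=proj(C,(*p[:2],zt));print('ring centre px expected',u)
u=u.round().astype(int)
print('col',u[0],[(i,int(v[i,u[0]])) for i in range(max(0,u[1]-110),min(420,u[1]+110),3)])
E
```

```text
[562.09369175 179.18353096 169.2705197 ] yaw -103.33575444110546 [-2.30656988e-01 -9.73035125e-01  1.19204104e-05] [ 5.82886701e-01  3.76043427e-01 -1.70034246e-01  2.01187841e-06
 -1.02473341e+00 -8.15640569e-01] 63.91452511910395 17.65
lamp in tool [1.02889220e-01 7.18983680e-02 1.86344667e-06]
ring centre px expected [279.50592397 280.95556097]
col 280 [(171, 66), (174, 70), (177, 68), (180, 85), (183, 123), (186, 97), (189, 76), (192, 118), (195, 117), (198, 121), (201, 121), (204, 86), (207, 101), (210, 110), (213, 117), (216, 116), (219, 121), (222, 121), (225, 123), (228, 115), (231, 116), (234, 112), (237, 115), (240, 108), (243, 235), (246, 236), (249, 236), (252, 236), (255, 237), (258, 238), (261, 237), (264, 236), (267, 123), (270, 87), (273, 72), (276, 90), (279, 122), (282, 129), (285, 152), (288, 145), (291, 150), (294, 155), (297, 152), (300, 150), (303, 149), (306, 148), (309, 146), (312, 131), (315, 88), (318, 116), (321, 115), (324, 116), (327, 119), (330, 122), (333, 115), (336, 120), (339, 118), (342, 120), (345, 113), (348, 59), (351, 39), (354, 44), (357, 33), (360, 20), (363, 15), (366, 20), (369, 20), (372, 12), (375, 10), (378, 9), (381, 15), (384, 15), (387, 21), (390, 16)]
```

```bash
python3 - <<'E'
from h import *
s=arm.read_state();C=cam('wrist',s);p=s['position'];r=R.from_quat(s['ee_rot']);v=cv2.cvtColor(cv2.imread('pics/w10.png'),6)
f=lambda u,dz:r.inv().apply(onz(C,u,p[2]+dz)-p)[:2].round(1)
for y in (205,242,316,347):print(y,f((280,y),19.2),f((280,y),16.2))
print([(i,int(v[i,280])) for i in range(202,208)],[(i,int(v[i,280])) for i in range(312,318)],[(i,int(v[i,280])) for i in range(238,245)],[(i,int(v[i,280])) for i in range(344,352)])
print([(i,int(v[281,i])) for i in range(225,335,2)])
E
```

```text
205 [33.2  0.3] [32.3  0.2]
242 [17.6  0.2] [16.3  0.2]
316 [-16.9   0.2] [-19.    0.2]
347 [-32.9   0.2] [-35.4   0.1]
[(202, 120), (203, 107), (204, 86), (205, 80), (206, 92), (207, 101)] [(312, 131), (313, 98), (314, 78), (315, 88), (316, 110), (317, 114)] [(238, 112), (239, 111), (240, 108), (241, 137), (242, 207), (243, 235), (244, 236)] [(344, 112), (345, 113), (346, 113), (347, 86), (348, 59), (349, 38), (350, 37), (351, 39)]
[(225, 118), (227, 120), (229, 117), (231, 116), (233, 121), (235, 123), (237, 113), (239, 108), (241, 105), (243, 152), (245, 152), (247, 154), (249, 154), (251, 154), (253, 152), (255, 151), (257, 153), (259, 151), (261, 152), (263, 152), (265, 151), (267, 150), (269, 153), (271, 148), (273, 143), (275, 146), (277, 141), (279, 130), (281, 118), (283, 90), (285, 28), (287, 27), (289, 22), (291, 21), (293, 6), (295, 16), (297, 17), (299, 16), (301, 17), (303, 16), (305, 7), (307, 18), (309, 69), (311, 70), (313, 71), (315, 67), (317, 68), (319, 66), (321, 68), (323, 99), (325, 110), (327, 115), (329, 116), (331, 112), (333, 120)]
```

Ring is centred in the hand (lip edges at ±17 and ±33 mm) and at gap yaw -103.3°. I lower it onto the neck.

Emit:
step_arm(motion=[{"dr": [0,0,0],"slide": [0.2,0,15],"jaw": 56},{"dr": [0,0,0],"slide": [0.2,0,28],"jaw": 56},{"dr": [0,0,0],"slide": [0.2,0,35],"jaw": 56},{"dr": [0,0,0],"slide": [0.2,0,38],"jaw": 56},{"dr": [0,0,0],"slide": [0.2,0,40.5],"jaw": 56},{"dr": [0,0,0],"slide": [0.2,0,43],"jaw": 56},{"dr": [0,0,0],"slide": [0.2,0,45],"jaw": 56},{"dr": [0,0,0],"slide": [0.2,0,46],"jaw": 56}])

```text
clock: 18.7
position: [562.1, 178.9, 123.3]
ee_rot: [-0.62, 0.784, -0.0, 0.0]
contact_force: [-0.4, -0.1, -0.1]
gripper_width: 64.0
grasp_force: 66.2
```

It entered the gap (ring about 5 mm below the missed height, no force). Now screw clockwise.

Emit:
step_arm(motion=[{"dr": [0,0,0],"slide": [0,0,1.3],"jaw": 56},{"dr": [0,0,1],"slide": [0,0,1.8],"jaw": 56},{"dr": [0,0,2],"slide": [0,0,2.3],"jaw": 56},{"dr": [0,0,3],"slide": [0,0,2.8],"jaw": 56},{"dr": [0,0,4],"slide": [0,0,3.3],"jaw": 56},{"dr": [0,0,5],"slide": [0,0,3.8],"jaw": 56},{"dr": [0,0,6],"slide": [0,0,4.3],"jaw": 56},{"dr": [0,0,6],"slide": [0,0,4.3],"jaw": 56}])

```text
clock: 19.7
position: [562.3, 179.1, 119.1]
ee_rot: [-0.248, 0.969, 0.0, 0.0]
contact_force: [-0.2, -1.5, 0.0]
gripper_width: 64.0
grasp_force: 66.3
```

```bash
python3 - <<'E'
from h import *
s=arm.read_state();x=R.from_quat(s['ee_rot']).as_matrix()[:,0]
print(s['position'],np.degrees(np.arctan2(x[1],x[0])),s['contact_force'],s['wrist_torque'],s['gripper_width'],s['joints'][5])
E
```

```text
[562.27737847 179.05658212 119.11295496] -151.24510178001475 [-0.15200351 -1.49461304  0.03984286] [-0.1003154  -0.08163612  0.02480377] 64.01493429046634 -1.6516110512288058
```

Emit:
step_arm(motion=[{"dr": [0,0,1],"slide": [0,0,0.6],"jaw": 56},{"dr": [0,0,2],"slide": [0,0,1.1],"jaw": 56},{"dr": [0,0,3],"slide": [0,0,1.7],"jaw": 56},{"dr": [0,0,3.6],"slide": [0,0,2.0],"jaw": 56},{"dr": [0,0,4.0],"slide": [0,0,2.3],"jaw": 56},{"dr": [0,0,4.3],"slide": [0,0,2.5],"jaw": 56},{"dr": [0,0,4.5],"slide": [0,0,2.6],"jaw": 56},{"dr": [0,0,4.5],"slide": [0,0,2.6],"jaw": 56}])

```text
clock: 20.7
position: [562.2, 178.2, 117.3]
ee_rot: [0.061, 0.998, -0.001, 0.0]
contact_force: [-0.4, -5.5, 5.4]
gripper_width: 64.0
grasp_force: 67.0
```

```bash
python3 - <<'E'
from h import *
s=arm.read_state();x=R.from_quat(s['ee_rot']).as_matrix()[:,0]
print(s['position'],np.degrees(np.arctan2(x[1],x[0])),s['contact_force'],s['wrist_torque'],s['gripper_width'],s['joints'][5])
E
```

```text
[562.23835365 178.22123884 117.32237657] 173.00392667889076 [-0.40103766 -5.5251235   5.4170669 ] [-1.47661493  0.26854168  2.01247405] 64.04847731147278 -2.2771671778401203
```

At the stop (2 N·m, ring at about 120.5 mm, yaw ≈ 173°). I release, rise and check.

Emit:
step_arm(motion=[{"dr": [0,0,-0.2],"slide": [0,0,0],"jaw": 64},{"dr": [0,0,-0.2],"slide": [0,0,0],"jaw": 72},{"dr": [0,0,-0.2],"slide": [0,0,0],"jaw": 85},{"dr": [0,0,-0.2],"slide": [0,0,0],"jaw": 85},{"dr": [0,0,-0.2],"slide": [0,0,-5],"jaw": 85},{"dr": [0,0,-0.2],"slide": [0,0,-40],"jaw": 85},{"dr": [0,0,-0.2],"slide": [0,0,-90],"jaw": 85},{"dr": [0,0,-0.2],"slide": [0,0,-110],"jaw": 85}])

```text
clock: 21.7
position: [563.4, 179.7, 230.3]
ee_rot: [0.05, 0.999, 0.002, 0.003]
contact_force: [0.5, 0.3, 0.0]
gripper_width: 84.9
grasp_force: 0.0
```

Emit:
step_arm(motion=[{"dr": [0,0,-0.2],"slide": [0,0,0],"jaw": 60},{"dr": [0,0,0],"slide": [0,0,0],"jaw": 40},{"dr": [0,0,0],"slide": [0,0,0],"jaw": 20},{"dr": [0,0,0],"slide": [0,0,0],"jaw": 0},{"dr": [0,0,0],"slide": [0,0,0],"jaw": 0},{"dr": [0,0,0],"slide": [0,0,0],"jaw": 0},{"dr": [0,0,0],"slide": [0,0,0],"jaw": 0},{"dr": [0,0,0],"slide": [0,0,0],"jaw": 0}])

```text
clock: 22.7
position: [562.1, 179.0, 226.4]
ee_rot: [0.05, 0.999, 0.0, 0.0]
contact_force: [1.1, 0.3, -0.2]
gripper_width: 0.2
grasp_force: 0.0
```

```bash
python3 - <<'E'
from h import *
s=arm.read_state();C=cam('wrist',s);im=optics.get_image('wrist');cv2.imwrite('pics/w11.png',im);v=cv2.cvtColor(im,6)
p=s['position'];x=R.from_quat(s['ee_rot']).as_matrix()[:,0];print(p,np.degrees(np.arctan2(x[1],x[0])),s['gripper_width'],s['clock'])
# polar unwrap of the ring about the lamp axis at ear-top height z=130 (home): brightness at r=31 lip, r=36 ears
for z,r in((130,35.5),(130,36.8),(136,30)):
    row=[]
    for a in range(0,360,6):
        u=proj(C,(562+r*np.cos(np.radians(a)),178.9+r*np.sin(np.radians(a)),z));i=np.round(u).astype(int)
        row.append(int(v[i[1],i[0]]) if 0<=i[1]<420 and 0<=i[0]<560 else -1)
    print(z,r,row)
for z,n in((136,'centre'),):print(n,proj(C,(562,178.9,z)))
u=np.round(proj(C,(562,178.9,136))).astype(int);print('row',u,v[u[1],u[0]-75:u[0]+76:2].tolist());print('col',v[u[1]-70:u[1]+71:2,u[0]].tolist())
E
```

```text
[562.06274736 178.96075119 226.44452168] 174.2609489929721 0.1533774498657848 22.7
130 35.5 [41, 66, 69, 46, 49, 49, 58, 56, 68, 63, 72, 67, 72, 68, 79, 65, 67, 69, 70, 72, 70, 74, 71, 67, 69, 71, 66, 69, 116, 123, 123, 180, 127, 106, 146, 164, 86, 71, 69, 73, 68, 69, 68, 70, 67, 70, 67, 67, 67, 70, 62, 56, 48, 45, 46, 45, 49, 66, 67, 7]
130 36.8 [37, 68, 61, 40, 38, 35, 41, 43, 54, 52, 63, 63, 65, 68, 120, 68, 69, 71, 68, 72, 69, 69, 69, 70, 69, 70, 69, 70, 84, 122, 140, 228, 157, 158, 162, 160, 131, 107, 65, 71, 70, 74, 72, 68, 71, 69, 67, 65, 62, 57, 47, 37, 40, 39, 40, 37, 41, 66, 66, 10]
136 30 [18, 70, 68, 111, 116, 117, 115, 118, 115, 120, 116, 115, 118, 120, 116, 118, 121, 121, 114, 117, 117, 115, 116, 116, 121, 122, 124, 119, 122, 122, 120, 122, 124, 125, 126, 125, 118, 119, 117, 122, 118, 121, 119, 119, 124, 120, 124, 118, 118, 120, 117, 111, 114, 116, 117, 114, 88, 67, 66, 20]
centre [280.23466846 208.93403875]
row [280 209] [42, 40, 41, 36, 35, 42, 43, 42, 40, 42, 45, 62, 65, 65, 65, 72, 101, 118, 121, 122, 120, 124, 121, 125, 122, 113, 150, 238, 236, 234, 235, 238, 237, 236, 236, 238, 235, 237, 236, 238, 237, 236, 237, 236, 235, 236, 236, 237, 234, 229, 103, 118, 117, 114, 119, 117, 114, 114, 116, 100, 74, 72, 108, 109, 142, 148, 150, 149, 153, 150, 152, 153, 155, 150, 150, 153]
col [82, 108, 132, 71, 216, 242, 214, 97, 82, 122, 122, 123, 108, 108, 121, 122, 122, 122, 123, 118, 111, 116, 107, 204, 237, 142, 196, 237, 237, 237, 239, 240, 235, 238, 237, 237, 236, 237, 237, 236, 236, 237, 237, 238, 238, 187, 113, 116, 119, 119, 120, 119, 106, 33, 17, 15, 10, 4, 18, 21, 18, 21, 19, 14, 8, 15, 7, 10, 7, 8, 11]
```

```bash
python3 - <<'E'
from h import *
s=arm.read_state();C=cam('wrist',s);v=cv2.cvtColor(cv2.imread('pics/w11.png'),6)
f=lambda r,a,z:proj(C,(562+r*np.cos(np.radians(a)),178.9+r*np.sin(np.radians(a)),z)).round(0).tolist()
print('lip33',f(33,176.7,136),'eartip z134/130',f(38,176.7,134),f(38,176.7,130),'bar',f(41,176.7,114))
for a in(166.7,176.7,186.7):print(a,'ear tip',f(38,a,132))
for y in range(142,174,2):print(y,v[y,245:322:2].tolist())
E
```

```text
lip33 [278.0, 165.0] eartip z134/130 [278.0, 158.0] [278.0, 157.0] bar [278.0, 150.0]
166.7 ear tip [287.0, 158.0]
176.7 ear tip [278.0, 157.0]
186.7 ear tip [269.0, 158.0]
142 [159, 159, 158, 160, 160, 159, 159, 155, 124, 119, 91, 85, 117, 108, 127, 133, 139, 144, 139, 124, 109, 105, 65, 63, 57, 59, 65, 66, 69, 69, 67, 73, 71, 71, 71, 70, 70, 69, 67]
144 [160, 160, 156, 157, 160, 156, 123, 118, 74, 84, 121, 136, 130, 126, 121, 103, 95, 94, 89, 85, 87, 97, 64, 65, 63, 66, 62, 57, 59, 65, 68, 73, 66, 72, 72, 72, 69, 67, 73]
146 [158, 157, 160, 160, 150, 117, 84, 102, 139, 115, 106, 82, 94, 104, 107, 121, 125, 129, 144, 146, 149, 102, 52, 49, 47, 53, 58, 64, 64, 61, 65, 65, 70, 73, 70, 69, 69, 69, 70]
148 [159, 161, 153, 152, 103, 114, 137, 120, 93, 72, 89, 99, 193, 240, 237, 239, 238, 239, 237, 194, 199, 124, 62, 60, 65, 55, 55, 48, 53, 67, 65, 69, 65, 68, 69, 66, 70, 70, 67]
150 [163, 162, 104, 96, 137, 117, 77, 91, 115, 123, 120, 126, 205, 242, 242, 240, 240, 240, 230, 124, 119, 102, 69, 70, 67, 67, 66, 63, 60, 53, 58, 65, 56, 61, 68, 68, 70, 67, 67]
152 [160, 130, 97, 121, 105, 81,
[... 1267 characters left out ...]
 101, 82, 90, 100, 110, 109, 113, 116, 115, 111, 114, 116, 113, 110, 105, 111, 88, 77, 76, 67, 71, 70, 68, 70, 74, 69, 69, 72, 67, 67]
168 [162, 160, 161, 160, 158, 124, 90, 82, 135, 145, 109, 117, 115, 122, 119, 123, 122, 122, 121, 120, 122, 122, 121, 119, 110, 114, 104, 93, 88, 71, 66, 71, 69, 68, 72, 71, 70, 73, 70]
170 [162, 163, 155, 155, 152, 127, 139, 167, 138, 114, 121, 122, 124, 126, 123, 120, 122, 122, 125, 121, 123, 122, 119, 120, 117, 121, 117, 118, 108, 91, 74, 72, 68, 66, 73, 70, 72, 72, 69]
172 [134, 95, 83, 86, 103, 168, 122, 124, 124, 125, 123, 123, 119, 123, 124, 122, 124, 126, 120, 121, 125, 124, 122, 123, 121, 120, 120, 123, 122, 116, 104, 100, 77, 66, 70, 72, 70, 73, 71]
```

The ear sits at columns 268–286, centre 277.5 against 278 expected, so the ring is home. Now the switch.

Emit:
step_arm(motion=[{"dr": [0,0,0],"slide": [2,50,0],"jaw": 0},{"dr": [0,0,0],"slide": [4,100,10],"jaw": 0},{"dr": [0,0,0],"slide": [5.9,139.8,40],"jaw": 0},{"dr": [0,0,0],"slide": [5.9,139.8,90],"jaw": 0},{"dr": [0,0,0],"slide": [5.9,139.8,130],"jaw": 0},{"dr": [0,0,0],"slide": [5.9,139.8,160],"jaw": 0},{"dr": [0,0,0],"slide": [5.9,139.8,170],"jaw": 0},{"dr": [0,0,0],"slide": [5.9,139.8,170],"jaw": 0}])

```text
clock: 23.75
position: [570.4, 318.7, 56.4]
ee_rot: [0.05, 0.999, -0.0, -0.0]
contact_force: [0.3, -0.0, 1.0]
gripper_width: -0.0
grasp_force: 0.0
```

Emit:
step_arm(motion=[{"dr": [0,0,0],"slide": [0,0,5],"jaw": 0},{"dr": [0,0,0],"slide": [0,0,12],"jaw": 0},{"dr": [0,0,0],"slide": [0,0,17],"jaw": 0},{"dr": [0,0,0],"slide": [0,0,20],"jaw": 0},{"dr": [0,0,0],"slide": [0,0,23],"jaw": 0},{"dr": [0,0,0],"slide": [0,0,24.5],"jaw": 0},{"dr": [0,0,0],"slide": [0,0,25.5],"jaw": 0},{"dr": [0,0,0],"slide": [0,0,25.5],"jaw": 0}])

```text
clock: 24.75
position: [570.6, 319.7, 31.8]
ee_rot: [0.05, 0.999, 0.001, 0.001]
contact_force: [-1.5, 2.5, 5.0]
gripper_width: 0.0
grasp_force: 2.7
```

Emit:
step_arm(motion=[{"dr": [0,0,0],"slide": [0,0,0.5],"jaw": 0},{"dr": [0,0,0],"slide": [0,0,1],"jaw": 0},{"dr": [0,0,0],"slide": [0,0,1.5],"jaw": 0},{"dr": [0,0,0],"slide": [0,0,1.5],"jaw": 0},{"dr": [0,0,0],"slide": [0,0,1.5],"jaw": 0},{"dr": [0,0,0],"slide": [0,0,1.5],"jaw": 0},{"dr": [0,0,0],"slide": [0,0,1.5],"jaw": 0},{"dr": [0,0,0],"slide": [0,0,1.5],"jaw": 0}])

```text
clock: 25.75
position: [570.7, 319.7, 31.6]
ee_rot: [0.05, 0.999, 0.001, 0.001]
contact_force: [-4.6, 2.9, 11.0]
gripper_width: 0.1
grasp_force: 5.5
```

Bottomed out at z 31.6 as expected (31). I lift clear and check.

Emit:
step_arm(motion=[{"dr": [0,0,0],"slide": [0,0,-5],"jaw": 0},{"dr": [0,0,0],"slide": [0,0,-30],"jaw": 0},{"dr": [0,0,0],"slide": [0,0,-80],"jaw": 0},{"dr": [0,0,0],"slide": [0,0,-130],"jaw": 0},{"dr": [0,0,0],"slide": [0,0,-170],"jaw": 0},{"dr": [0,0,0],"slide": [0,0,-190],"jaw": 0},{"dr": [0,0,0],"slide": [0,0,-190],"jaw": 0},{"dr": [0,0,0],"slide": [0,0,-190],"jaw": 0}])

```text
clock: 26.75
position: [569.3, 317.7, 217.3]
ee_rot: [0.05, 0.999, -0.001, -0.002]
contact_force: [0.0, 0.1, -0.2]
gripper_width: 0.1
grasp_force: 0.0
```

```bash
python3 - <<'E'
from h import *
a=cv2.imread('pics/side0.png');b=optics.get_image('side');cv2.imwrite('pics/side1.png',b);s=arm.read_state();print(s['position'],s['contact_force'],s['clock'])
C=cam('side')
for n,p in(('mouth',(562,179,142)),('end',(570,319,34)),('pivot',(569,304,33)),('inner',(568,289,34))):
    u=proj(C,p).round().astype(int);print(n,u,a[u[1]-2:u[1]+3,u[0]-2:u[0]+3].mean((0,1)).round(),b[u[1]-2:u[1]+3,u[0]-2:u[0]+3].mean((0,1)).round())
g=lambda i:cv2.cvtColor(i,6)[355:395,210:246:3]
print(g(a)[::4].tolist());print(g(b)[::4].tolist())
E
```

```text
[569.34127503 317.79246633 217.06678394] [-0.10746061 -0.05125297 -0.13340462] 26.8
mouth [260 289] [126. 133. 135.] [117. 135. 144.]
end [220 381] [34. 37. 37.] [164. 188. 197.]
pivot [226 374] [19. 19. 19.] [164. 188. 197.]
inner [231 366] [20. 20. 20.] [163. 188. 198.]
[[125, 120, 124, 123, 124, 121, 120, 121, 123, 125, 122, 121], [120, 121, 121, 122, 124, 111, 26, 103, 120, 125, 120, 123], [124, 121, 123, 122, 118, 27, 18, 21, 28, 84, 121, 122], [122, 124, 124, 122, 24, 24, 21, 18, 19, 19, 28, 122], [124, 124, 122, 23, 18, 21, 21, 20, 20, 22, 97, 124], [121, 123, 21, 17, 18, 18, 17, 19, 16, 75, 123, 123], [124, 44, 18, 23, 165, 29, 15, 21, 46, 125, 122, 123], [100, 22, 12, 20, 16, 18, 12, 29, 123, 122, 124, 124], [126, 124, 79, 26, 15, 8, 26, 124, 123, 123, 125, 125], [125, 124, 123, 125, 79, 26, 118, 124, 125, 122, 122, 125]]
[[185, 187, 185, 185, 187, 186, 186, 188, 188, 188, 187, 188], [184, 187, 185, 187, 185, 186, 189, 188, 186, 187, 186, 189], [190, 186, 187, 187, 189, 187, 188, 188, 187, 186, 189, 188], [188, 184, 190, 188, 187, 187, 188, 189, 187, 186, 190, 188], [188, 186, 187, 189, 186, 188, 190, 189, 191, 187, 186, 188], [189, 189, 187, 189, 188, 187, 189, 189, 189, 188, 188, 188], [192, 188, 190, 188, 186, 188, 189, 186, 189, 189, 187, 186], [188, 189, 188, 186, 188, 187, 189, 188, 187, 189, 188, 186], [187, 190, 188, 188, 188, 185, 187, 186, 186, 189, 187, 186], [188, 188, 187, 187, 187, 185, 187, 185, 185, 187, 183, 184]]
```

The rocker was pressed to its hard stop (31.6 mm, 11 N) and the arm is clear. I hand it in.

```bash
python3 -c "
from bench import arm
print(arm.job_done())"
```

```text
the job is handed in; nothing more can be done
None
```

The lens is seated, the ring is screwed home and the rocker was pressed to its stop at 26.8 s, and the job is handed in; no result came back, and the rocker staying on was judged by force and height only, since the arm blocked the camera.

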